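# Load the colorimeter's tube holder and hold it against the light seal

## Robot

A 7-joint arm with a two-finger parallel gripper is mounted at the origin on the work surface. World frame = base frame: x ahead of the robot, y to its left, z up, the work surface at z = 0. Lengths are in m, angles in rad, forces in N, time in s.
With the tool pointing down it reaches from about 0.4 to 0.85 m from the base axis. Payload 4.5 kg.
Tool frame: the origin (TCP) lies midway between the tips of the shut fingers; the grasp point (between the pads) lies 19 mm behind it; z points along the fingers, y is the line along which they close (so a half turn about z gives the same grasp; the last joint's range is limited). The gripper opens to 88 mm and grips with 3 to 60 N. Pads are 18 mm wide; open, the fingers measure 123 mm over their backs; the gripper's body (75 mm by 187 mm) begins 45 mm behind the grasp point.
Start: joints at [1.194, 0.689, -0.195, 1.565, 0.157, 0.902, -0.215], TCP at [0.25, -0.573, 0.239] pointing down, gripper open.
Joint ranges: [-3.01, 3.01], [-0.46, 2.08], [-1.47, 1.51], [0.13, 2.56], [-1, 4.14], [0.04, 2.09], [-2.66, 2.66]. Speed limits (rad/s): [2.57, 2.57, 3.14, 3.14, 3.14, 3.14, 3.14].

## Interface

Orientations are given as a unit quaternion [x, y, z, w].
In Python, from plant import r gives the robot as it stands.
- The arm moves only by the tool carry_out, never from a script. Its argument "plan" is a list of rows, each an object with "rot": the turn, a rotation vector about the tool's x, y, z in rad, a list of three; "xyz": the shift along the tool's x, y, z in m, a list of three; "grip": the closure in counts, from 0 (fully open) to 255 (shut). In form: [{"rot": [wx, wy, wz], "xyz": [dx, dy, dz], "grip": grip}, ...]. A call has 1 to 8 rows; each row is the pose to reach, as a shift and turn from the pose commanded when the call began, along the tool's axes at that moment; what a row does not reach only later rows make up. A row lasts 1/12 s, in which the tool goes at most 41.7 mm and 7.16 degrees, less where a joint would pass 70% of its speed; a pose out of reach is approached as far as the arm can. A call with a gripper value outside its range is refused whole. The fingers move at their own pace and stop on an object; "squeeze" is the grip in N (left out, the last holds). Time passes only in rows, so rows that repeat a pose let the fingers close. It gives the time, the measured TCP pose, the force, the opening and the grip force at its end, in the units of the state.
- r.get_state(): the state, without advancing time (a new reading comes with each control period).
- r.snapshot(name): name is "scene" or "top" or "wrist"; returns the picture (384x512x3 uint8, red, green, blue); there is no depth.
- r.camera_params(name): a dict with "fx", "fy", "cx", "cy" (pixels), "position" and "attitude" of the camera in the world; the wrist camera has in their place "hand_eye" (4x4, takes a point from camera to tool coordinates, whose origin is the TCP and whose axes are the flange's). Camera axes: x right, y down, z forward; pixel columns grow to the right and rows downward; lengths in m; the calibration is good to about 2 mm. A picture is of the moment at which its call begins: read the wrist's pose just before it. camera_params takes no time and is no camera call.
- r.finish_job(): hands the job in; it is judged then, once.
The state is a dict: "clock": time; "q": joint angles; "qd": joint speeds; "joint_torque": joint torques, N m; "tool_pos": TCP position; "eef_rot": TCP orientation; "contact_force": force on the tool from outside, world axes, zero at the start; "moment": the same for the moment, N m; "opening": opening from 0.0 (shut) to 1.0 (fully open); "finger_force": force on a finger pad.
Only numpy, scipy, OpenCV 4.12 (cv2) and the standard library are available. Lean on these libraries where they do the work, as an engineer would, in place of code of your own. Each camera call takes 0.05 s, during which the arm holds its last target. There are 200 camera calls.

## Task

Take the tall tube out of the rack and lower it gently, without dropping it, to the bottom of the pocket of the grey tube holder. Then push the holder, flat on the base plate, square and centred against the round sprung light seal of the detector housing until the seal is pressed in about half of its travel (some ten newtons, never driven fully home), and finish while holding it there with that steady push, so that a colleague can put in the screws. Leave the two shorter tubes in the rack and the jar and the beaker alone.

Things in the scene. Friction and masses are not known exactly. Their poses are not given: they have to be found in the camera images.
- tube: Tall tube: clear plastic, round-bottomed, 38 mm in diameter, 120 mm long including its black cap (top 16 mm, 36 mm in diameter); about 0.1 kg. Origin: centre of its underside; z along the tube, up. It stands in one of the rack's three sockets; the other two hold tubes that are alike but only 92 mm long.
- rack: White rack on a green tray, fixed. Origin: centre of the tray's underside; x along the row of sockets, z up. Tubes stand on its floor, 10 mm above the work surface, in three square holes of 42 mm, 80 mm apart (x = -80, 0, 80 mm), through a top shelf 60 to 68 mm above the work surface and 64 mm wide; end panels at x = +-126 mm are 70 mm high.
- holder: Loose grey tube holder, about 0.35 kg, free to slide on the base plate. Origin: underside, below the pocket's centre; z up, x towards the face that meets the seal (front face at x = 29 mm). Flange 8 mm thick from x = -102 to 29 mm, 58 mm wide in y. Block 58 x 58 mm about the origin, 80 mm high, with a square pocket 44 x 44 mm open at the top, floor 8 mm above the origin.
- holder_post (a point): Top centre of the holder's grip post: at x = -85 mm, y = 0, 80 mm above the holder's origin. The post stands on the flange; it is 28 mm long in the holder's x, 14 mm thick in y, 72 mm tall, with a gap of 42 mm to the block.
- baseplate: Fixed aluminium plate 360 x 140 x 12 mm (x from -170 to 190 mm); at its +x end stands the white detector housing (x = 112 to 182 mm, 100 mm wide, top 105 mm above the work surface). Origin: on the work surface, z up, x towards the housing. The holder is square and centred when its origin lies on the plate's y = 0 and its x axis along the plate's x.
- seal_face (a point): Round black rubber light seal, 44 mm in diameter, 10 mm thick, on a sprung plunger in the middle of the detector housing's face that looks along the plate's -x. This point: centre of its front face, 60 mm above the work surface; at rest the face is at x = 89 mm in the base plate's frame and moves to +x as it is pressed.
- seal (a joint): How far the light seal is pressed in, m: 0 at rest, 0.020 fully home. Spring: 2.8 N preload plus 700 N/m, so 9.8 N at half travel (0.010). The holder's friction on the plate (0 to 6 N) comes on top for whoever pushes.
- short_a: One of the two shorter tubes in the rack (38 mm in diameter, 92 mm long); leave it. Origin: centre of its underside.
- short_b: The other shorter tube (38 mm in diameter, 92 mm long); leave it. Origin: centre of its underside.
- jar: White screw-cap jar, 52 mm in diameter, 85 mm high, standing to the right of the base plate; leave it. Origin: centre of its underside.
- beaker: Empty glass beaker, 80 mm in diameter, 100 mm high, standing to the left of the rack; leave it. Origin: centre of its underside.
There are look-alikes about, which are no part of the job. Leave any orange look-alike of the holder alone.

How it is judged:
By the outcome, as a careful person would: the job done as asked, in the order asked, and still so for the second after the job is handed in, while the arm keeps its last pose, push and grip.
It also fails if it takes over 54 s, if anything falls off the work surface, if the arm or the gripper's body presses on something with over 40 N, if the wrist force passes 120 N, or if a joint passes its speed limit or range.

## Working session

There is one attempt and no reset: what is moved stays moved. The work goes in short steps, Python scripts to look and compute and a tool call to move; the robot and the scene stay as the last step left them, time stands still between calls to the robot, and variables do not carry over. Pictures are saved under pics/ and viewed, at most 11 in all, crops included, and the job is handed in when it is done.

Besides the shell and the picture viewer there is one more tool, called after "Request:" by a JSON object that holds its "name" and its "arguments", one argument or row to a line. carry_out: Moves the arm, as the interface text tells. Its arguments: {"type":"object","properties":{"plan":{"type":"array"},"squeeze":{"type":"number"}},"required":["plan"]}

```bash
mkdir -p pics; ls; python3 - <<'E'
from plant import r
import cv2,numpy as np
s=r.get_state();print({k:np.round(v,3).tolist() for k,v in s.items()})
for n in("scene","top","wrist"):
    print(n,r.camera_params(n))
a=r.snapshot("scene");b=r.snapshot("top")
np.save("scene.npy",a);np.save("top.npy",b)
cv2.imwrite("pics/scene.png",a[...,::-1]);cv2.imwrite("pics/top.png",b[...,::-1])
E
```

```text
pics
{'clock': 0.0, 'q': [1.194, 0.69, -0.195, 1.566, 0.157, 0.902, -0.215], 'qd': [-0.0, 0.002, -0.001, 0.0, -0.001, 0.002, 0.001], 'joint_torque': [-0.001, -52.757, -1.267, -15.343, -0.053, 0.007, 0.0], 'tool_pos': [0.249, -0.572, 0.238], 'eef_rot': [0.979, 0.204, -0.0, -0.001], 'contact_force': [0.163, -0.427, -0.325], 'moment': [0.019, 0.001, -0.007], 'finger_force': 0.0, 'opening': 1.002}
scene {'fx': 429.4988725026911, 'fy': 429.4988725026911, 'cx': 265.0109904855261, 'cy': 194.50514980215937, 'position': array([1.16385645, 0.84564473, 0.95040051]), 'attitude': array([ 0.25816395,  0.86607766, -0.40743806, -0.13135863])}
top {'fx': 363.2270863496775, 'fy': 363.2270863496775, 'cx': 254.84534691293734, 'cy': 189.6454045448294, 'position': array([ 0.3818089 , -0.02268452,  1.30895828]), 'attitude': array([ 0.71460186, -0.6963751 ,  0.04611286, -0.04774415])}
wrist {'fx': 270.53617025325514, 'fy': 270.53617025325514, 'cx': 255.23238770453204, 'cy': 194.31303870108405, 'hand_eye': array([[-9.71500334e-04, -9.51481656e-01, -3.07703939e-01,
         7.94583687e-02],
       [ 9.99999154e-01, -1.19059969e-03,  5.24316511e-04,
        -8.57232967e-04],
       [-8.65229758e-04, -3.07703169e-01,  9.51482008e-01,
        -1.44925225e-01],
       [ 0.00000000e+00,  0.00000000e+00,  0.00000000e+00,
         1.00000000e+00]])}
```

View pics/scene.png

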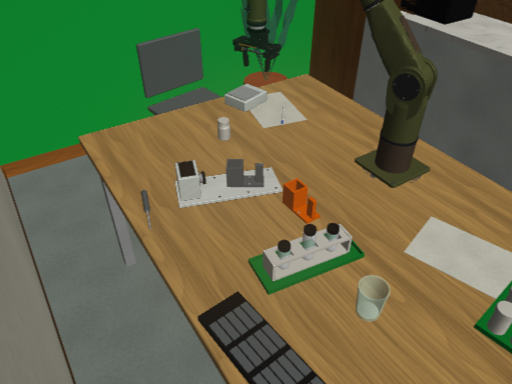

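View pics/top.png

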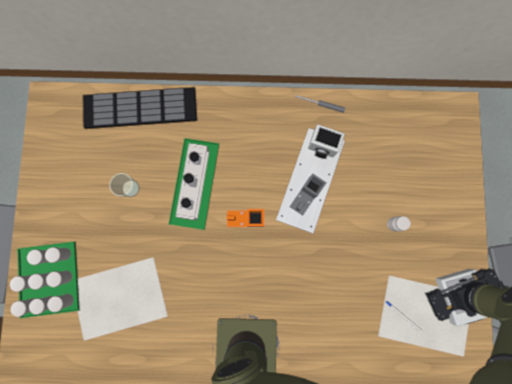

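The scene picture shows the rack with three capped tubes around (310,245), the plate with the holder around (240,180) and the orange look-alike at (298,198). In the top picture the caps are at about (194,157), (189,178) and (186,203). The plate runs from (297,222) to (327,135), with the holder near (309,193). Next I'll measure these.

```bash
cat > h.py <<'E'
import numpy as np,cv2
from scipy.spatial.transform import Rotation as R
from plant import r
def cam(n,s=None):
    p=r.camera_params(n)
    if n=="wrist":
        T=np.eye(4);T[:3,:3]=R.from_quat(s["eef_rot"]).as_matrix();T[:3,3]=s["tool_pos"];T=T@p["hand_eye"]
        return p,T[:3,:3],T[:3,3]
    return p,R.from_quat(p["attitude"]).as_matrix(),np.array(p["position"])
def ray(c,uv):
    p,M,o=c;d=M@np.array([(uv[0]-p["cx"])/p["fx"],(uv[1]-p["cy"])/p["fy"],1.]);return o,d/np.linalg.norm(d)
def plane(c,uv,z):
    o,d=ray(c,uv);return o+d*(z-o[2])/d[2]
def proj(c,X):
    p,M,o=c;v=M.T@(np.array(X)-o);return np.array([p["fx"]*v[0]/v[2]+p["cx"],p["fy"]*v[1]/v[2]+p["cy"]])
def tri(c1,u1,c2,u2):
    o,d=ray(c1,u1);q,e=ray(c2,u2)
    t=np.linalg.lstsq(np.c_[d,-e],q-o,rcond=None)[0];a=o+d*t[0];b=q+e*t[1];return (a+b)/2,np.linalg.norm(a-b)
def blobs(mask,x0,y0,x1,y1,amin=30):
    m=np.zeros(mask.shape,np.uint8);m[y0:y1,x0:x1]=mask[y0:y1,x0:x1]
    n,_,st,ce=cv2.connectedComponentsWithStats(m)
    return [(ce[i].round(1),st[i].tolist()) for i in range(1,n) if st[i][4]>=amin]
E
python3 - <<'E'
from h import *
a=np.load("scene.npy").astype(int);b=np.load("top.npy").astype(int)
S=cam("scene");T=cam("top")
cb=blobs((b.max(2)<60).astype(np.uint8),175,145,212,225,15);ca=blobs((a.max(2)<60).astype(np.uint8),265,215,355,262,15)
print(cb,ca,sep="\n")
for u,_ in cb:
    for v,_ in ca:
        X,e=tri(T,u,S,v)
        if e<.01: print(u,v,X.round(4),round(e,4))
# plate
white=((b.min(2)>150)&(b.max(2)-b.min(2)<30)).astype(np.uint8)
m=np.zeros_like(white);m[120:240,268:350]=white[120:240,268:350]
c=max(cv2.findContours(m,0,2)[0],key=cv2.contourArea)
print(cv2.minAreaRect(c),cv2.boxPoints(cv2.minAreaRect(c)))
for q in cv2.boxPoints(cv2.minAreaRect(c)): print(plane(T,q,.012).round(4))
cr=cv2.resize(np.load("top.npy")[120:240,265:355],None,fx=4.4,fy=4.4,interpolation=2)
cs=cv2.resize(np.load("scene.npy")[150:215,165:290],None,fx=3.2,fy=3.2,interpolation=2)
o=np.zeros((600,800,3),np.uint8);o[:528,:396]=cr;o[:208,400:800]=cs
g=cv2.resize(np.load("scene.npy")[215:290,245:370],None,fx=3.2,fy=3.2,interpolation=2);o[220:460,400:800]=g
cv2.imwrite("pics/crop.png",o[...,::-1])
E
```

```text
[(array([193.9, 156.5]), [190, 153, 9, 8, 56]), (array([188.2, 177.9]), [184, 174, 9, 9, 60]), (array([185.6, 202.6]), [182, 199, 9, 8, 56])]
[(array([332.6, 228.4]), [327, 223, 12, 12, 110]), (array([309.6, 229.6]), [304, 224, 12, 12, 114]), (array([283.7, 245.7]), [278, 240, 12, 12, 119])]
[193.9 156.5] [283.7 245.7] [0.6521 0.1943 0.0932] 0.0026
[188.2 177.9] [309.6 229.6] [0.5729 0.2048 0.1218] 0.0028
[185.6 202.6] [332.6 228.4] [0.4933 0.2147 0.0932] 0.0027
((310.9756774902344, 177.07125854492188), (39.88249969482422, 104.61088562011719), 18.824710845947266) [[275.22348  220.14436 ]
 [308.97867  121.129105]
 [346.72787  133.99815 ]
 [312.9727   233.01341 ]]
[ 0.4473 -0.0928  0.012 ]
[ 0.8156 -0.2108  0.012 ]
[ 0.7701 -0.3498  0.012 ]
[ 0.4053 -0.2275  0.012 ]
```

View pics/crop.png

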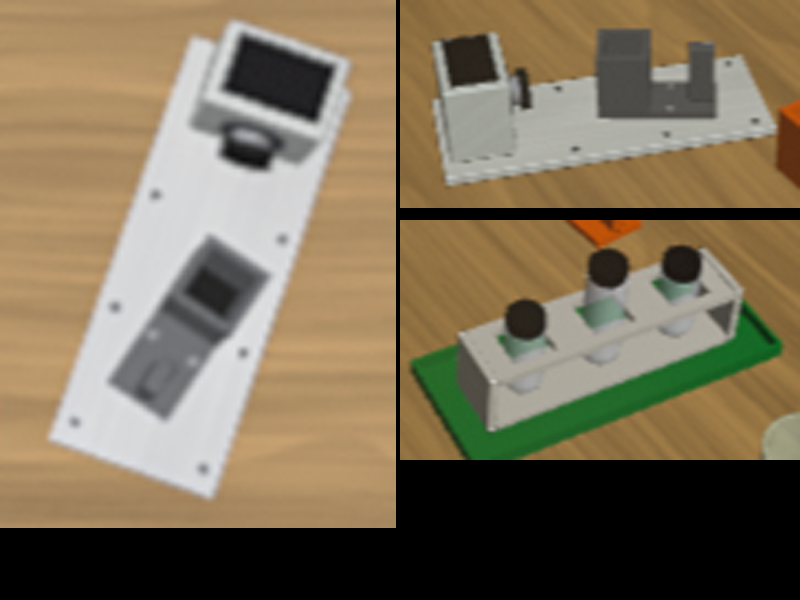

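The middle tube is the tall one, with its cap top near z 0.13. The crop shows the holder turned about 15–20° from the plate axis. I'll go over the plate for one close look before heading to the rack.

```bash
cat >> h.py <<'E'
def go(x,y,z,yaw):
    """shift and turn in the tool's axes to TCP x,y,z, pointing down, tool x at yaw degrees"""
    s=r.get_state();M=R.from_quat(s["eef_rot"]);t=R.from_euler("z",yaw,degrees=True)*R.from_euler("x",180,degrees=True)
    print("xyz",M.inv().apply(np.array([x,y,z])-s["tool_pos"]).round(4),"rot",(M.inv()*t).as_rotvec().round(4),"t",round(s["clock"],2))
E
python3 -c "
from h import *
go(.56,-.19,.30,-18)"
```

```text
xyz [ 0.4376 -0.2267 -0.0617] rot [-1.50e-03  7.00e-04  7.25e-01] t 0.1
```

Request:
{"name": "carry_out", "arguments": {
  "plan": [
    {"xyz":[0.438,-0.227,-0.062],"rot":[0,0,0.725],"grip":0},
    {"xyz":[0.438,-0.227,-0.062],"rot":[0,0,0.725],"grip":0},
    {"xyz":[0.438,-0.227,-0.062],"rot":[0,0,0.725],"grip":0},
    {"xyz":[0.438,-0.227,-0.062],"rot":[0,0,0.725],"grip":0},
    {"xyz":[0.438,-0.227,-0.062],"rot":[0,0,0.725],"grip":0},
    {"xyz":[0.438,-0.227,-0.062],"rot":[0,0,0.725],"grip":0},
    {"xyz":[0.438,-0.227,-0.062],"rot":[0,0,0.725],"grip":0},
    {"xyz":[0.438,-0.227,-0.062],"rot":[0,0,0.725],"grip":0}
  ]
}}

```text
clock: 0.77
tool_pos: [0.4588, -0.3142, 0.2803]
eef_rot: [0.988, -0.157, -0.0, -0.0]
contact_force: [-0.5, 0.7, -0.8]
opening: 1.002
finger_force: 0.0
```

```bash
python3 -c "
from h import *
go(.56,-.19,.30,-18)"
```

```text
xyz [ 0.0578 -0.1494 -0.0198] rot [ 0.0001  0.0008 -0.0002] t 0.77
```

Request:
{"name": "carry_out", "arguments": {
  "plan": [
    {"xyz":[0.058,-0.149,-0.02],"rot":[0,0,0],"grip":0},
    {"xyz":[0.058,-0.149,-0.02],"rot":[0,0,0],"grip":0},
    {"xyz":[0.058,-0.149,-0.02],"rot":[0,0,0],"grip":0},
    {"xyz":[0.058,-0.149,-0.02],"rot":[0,0,0],"grip":0},
    {"xyz":[0.058,-0.149,-0.02],"rot":[0,0,0],"grip":0},
    {"xyz":[0.058,-0.149,-0.02],"rot":[0,0,0],"grip":0}
  ]
}}

```text
clock: 1.27
tool_pos: [0.5606, -0.1894, 0.2999]
eef_rot: [0.988, -0.154, -0.0, -0.001]
contact_force: [-0.5, -0.6, 0.1]
opening: 0.997
finger_force: 0.0
```

```bash
python3 - <<'E'
from h import *
s=r.get_state();print(s["tool_pos"].round(4) if hasattr(s["tool_pos"],"round") else s["tool_pos"],np.abs(s["qd"]).max())
w=r.snapshot("wrist");np.save("w1.npy",w);np.save("s1.npy",np.r_[s["tool_pos"],s["eef_rot"]])
cv2.imwrite("pics/w1.png",cv2.resize(w,(800,600))[...,::-1])
E
```

```text
[ 0.5606 -0.1894  0.2999] 0.06337869336046573
```

View pics/w1.png

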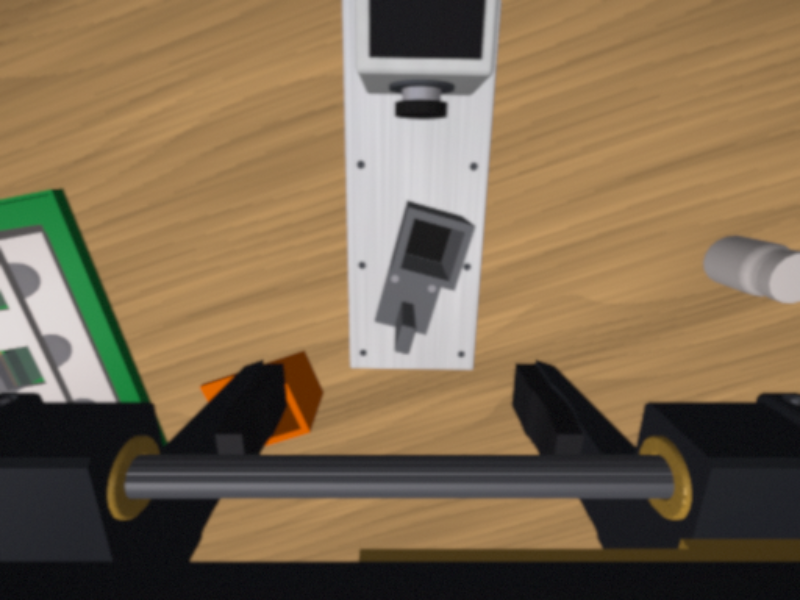

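The wrist picture shows the plate with the seal at (420,108), the block top's front corners at (409,203) and (474,223), and the flange's back corners at (376,322) and (427,335). These are in pixels of the enlarged view.

```bash
cat > m.py <<'E'
from h import *
w=np.load("w1.npy");v=np.load("s1.npy");s=dict(tool_pos=v[:3],eef_rot=v[3:]);C=cam("wrist",s)
g=w.astype(int);sat=g.max(2)-g.min(2)
wm=((g.min(2)>140)&(sat<25))
L=[];Rr=[]
for y in range(85,226,4):
    xs=np.where(wm[y,215:325])[0]+215
    L.append(plane(C,(xs.min()-.5,y),.012)[:2]);Rr.append(plane(C,(xs.max()+.5,y),.012)[:2])
def fl(p):
    f=cv2.fitLine(np.float32(p),cv2.DIST_HUBER,0,1e-4,1e-4).ravel();return f[:2],f[2:]*np.sign(f[2]) if 0 else (f[2:],f[:2])
def line(p):
    f=cv2.fitLine(np.float32(p),cv2.DIST_HUBER,0,1e-4,1e-4).ravel();d=f[:2]*np.sign(f[0]);return d,f[2:]
dl,pl=line(L);dr,pr=line(Rr)
d=(dl+dr)/2;d/=np.linalg.norm(d);n=np.array([-d[1],d[0]])
print("yaw",[np.degrees(np.arctan2(a[1],a[0])).round(2) for a in(dl,dr,d)],"width",(n@(pl-pr)).round(4))
B=[]
for x in range(228,300,4):
    ys=np.where(wm[200:250,x])[0]+200;B.append(plane(C,(x,ys.max()+.5),.012)[:2])
db,pb=line(B);print("back edge dot",(d@np.array(db)).round(3))
mid=(pl+pr)/2;c0=n*(n@mid)+d*(d@np.mean(B,0)+.170)
print("plate origin",c0.round(4))
S=plane(C,(420/1.5625,118/1.5625),.038);print("seal low edge xy in plate",(d@(S[:2]-c0)).round(4),(n@(S[:2]-c0)).round(4))
hm=((g.max(2)<125)&(sat<20)).astype(np.uint8);k=np.zeros_like(hm);k[122:232,232:312]=hm[122:232,232:312]
k=cv2.morphologyEx(k,cv2.MORPH_CLOSE,np.ones((3,3)))
c=max(cv2.findContours(k,0,2)[0],key=cv2.contourArea)
for q in cv2.approxPolyDP(c,2.5,True)[:,0]: print(q,*[(np.array([d,n])@(plane(C,q,z)[:2]-c0)).round(4) for z in(.02,.092)])
o=cv2.resize(w[115:240,225:320],None,fx=4.8,fy=4.8,interpolation=2);cv2.imwrite("pics/w1c.png",o[...,::-1])
E
python3 m.py
```

```text
yaw [np.float32(-18.56), np.float32(-18.68), np.float32(-18.62)] width 0.1382
back edge dot -0.008
plate origin [ 0.5871 -0.2148]
seal low edge xy in plate 0.0874 -0.0009
[260 130] [0.0122 0.0094] [0.0179 0.0107]
[241 202] [-0.1052  0.0386] [-0.0796  0.035 ]
[253 209] [-0.1174  0.0185] [-0.0897  0.0183]
[253 223] [-0.143   0.0181] [-0.111  0.018]
[258 225] [-0.1466  0.0095] [-0.114   0.0108]
[264 213] [-0.1243 -0.0002] [-0.0955  0.0028]
[272 211] [-0.1205 -0.0136] [-0.0923 -0.0083]
[280 184] [-0.0731 -0.025 ] [-0.053  -0.0178]
[289 184] [-0.0729 -0.0396] [-0.0528 -0.03  ]
[293 172] [-0.0528 -0.045 ] [-0.0361 -0.0344]
[300 170] [-0.0493 -0.056 ] [-0.0332 -0.0436]
[295 166] [-0.0429 -0.0476] [-0.0279 -0.0366]
[302 147] [-0.0126 -0.0567] [-0.0027 -0.0442]
[294 138] [ 0.001  -0.0434] [ 0.0086 -0.0331]
```

View pics/w1c.png

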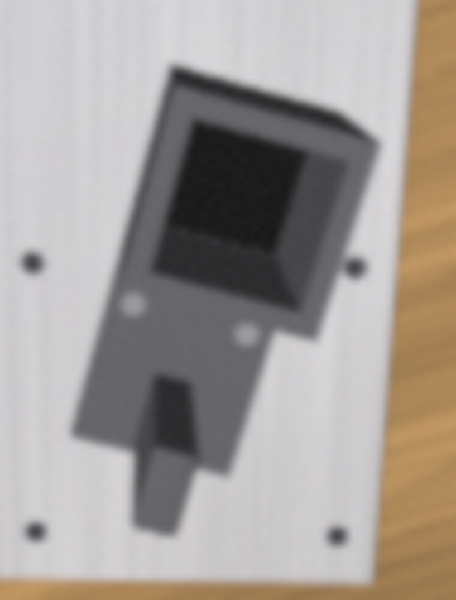

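```bash
cat >> m.py <<'E'
print("----")
P=lambda u,z:(plane(C,(225+u[0]/4.8-.4,115+u[1]/4.8-.4),z)[:2])
pk=[P(u,.092) for u in((193,122),(345,160),(300,310),(152,270))]
c=np.mean(pk,0);print("pocket",c.round(4),"plate",(np.array([d,n])@(c-c0)).round(4),[np.linalg.norm(pk[i]-pk[i-1]).round(4) for i in range(4)])
e=[pk[0]-pk[3],pk[1]-pk[2]];print([np.degrees(np.arctan2(*a[::-1])).round(1) for a in e])
e=[pk[0]-pk[1],pk[3]-pk[2]];print([np.degrees(np.arctan2(*a[::-1])).round(1)-90 for a in e])
po=np.mean([P(u,.092) for u in((142,449),(193,459),(178,535),(136,525))],0);print("post",po.round(4),"dist",np.linalg.norm(c-po).round(4),"yaw",np.degrees(np.arctan2(*(c-po)[::-1])).round(2))
fb=[P(u,.02) for u in((73,436),(228,474))];a=fb[0]-fb[1];print("flange back yaw",np.degrees(np.arctan2(*a[::-1])).round(1)-90,np.linalg.norm(a).round(4),"mid",np.mean(fb,0).round(4))
go(.573,.205,.24,-7.4)
E
python3 m.py|sed -n '/----/,$p'
```

```text
----
pocket [ 0.5646 -0.2191] plate [-0.02   -0.0113] [np.float64(0.042), np.float64(0.0425), np.float64(0.0432), np.float64(0.0431)]
[np.float64(-32.8), np.float64(-32.0)]
[np.float64(-31.5), np.float64(-33.2)]
post [ 0.4939 -0.1723] dist 0.0848 yaw -33.52
flange back yaw -32.4 0.0561 mid [ 0.4795 -0.1644]
xyz [-0.1087 -0.382   0.0597] rot [ 0.0005  0.0012 -0.1834] t 1.32
```

Request:
{"name": "carry_out", "arguments": {
  "plan": [
    {"xyz":[-0.109,-0.382,0.06],"rot":[0,0,-0.183],"grip":0},
    {"xyz":[-0.109,-0.382,0.06],"rot":[0,0,-0.183],"grip":0},
    {"xyz":[-0.109,-0.382,0.06],"rot":[0,0,-0.183],"grip":0},
    {"xyz":[-0.109,-0.382,0.06],"rot":[0,0,-0.183],"grip":0},
    {"xyz":[-0.109,-0.382,0.06],"rot":[0,0,-0.183],"grip":0},
    {"xyz":[-0.109,-0.382,0.06],"rot":[0,0,-0.183],"grip":0},
    {"xyz":[-0.109,-0.382,0.06],"rot":[0,0,-0.183],"grip":0},
    {"xyz":[-0.109,-0.382,0.06],"rot":[0,0,-0.183],"grip":0}
  ]
}}

```text
clock: 1.98
tool_pos: [0.5708, 0.136, 0.2501]
eef_rot: [0.998, -0.067, -0.0, 0.001]
contact_force: [0.8, 0.1, 0.5]
opening: 1.002
finger_force: 0.0
```

```bash
python3 -c "
from h import *
go(.573,.205,.19,-7.4)"
```

```text
xyz [-0.0071 -0.0688  0.0599] rot [ 0.0018  0.0004 -0.0059] t 1.98
```

Request:
{"name": "carry_out", "arguments": {
  "plan": [
    {"xyz":[-0.007,-0.069,0.06],"rot":[0,0,-0.006],"grip":0},
    {"xyz":[-0.007,-0.069,0.06],"rot":[0,0,-0.006],"grip":0},
    {"xyz":[-0.007,-0.069,0.06],"rot":[0,0,-0.006],"grip":0},
    {"xyz":[-0.007,-0.069,0.06],"rot":[0,0,-0.006],"grip":0},
    {"xyz":[-0.007,-0.069,0.06],"rot":[0,0,-0.006],"grip":0}
  ]
}}

```text
clock: 2.4
tool_pos: [0.5736, 0.2034, 0.1903]
eef_rot: [0.998, -0.064, -0.0, 0.001]
contact_force: [0.6, -1.1, -0.0]
opening: 0.999
finger_force: 0.0
```

```bash
python3 - <<'E'
from h import *
s=r.get_state();w=r.snapshot("wrist");C=cam("wrist",s);np.save("w2.npy",w)
cv2.imwrite("pics/w2.png",w[...,::-1])
for z in (.13,.102):print("tool axis px",proj(C,[*s["tool_pos"][:2],z]).round(1))
b=blobs((w.max(2)<45).astype(np.uint8),120,0,390,230,100)
for c,st in b: print(c,st,plane(C,c,.13).round(4),plane(C,c,.102).round(4))
print(s["tool_pos"]);go(.573,.205,.086,-7.4)
E
```

```text
tool axis px [255.5 209.3]
tool axis px [255.4 198.2]
[253.9 108.8] [235, 88, 39, 42, 1280] [0.6509 0.1946 0.13  ] [0.6507 0.1947 0.102 ]
[254.  208.8] [235, 188, 39, 42, 1301] [0.5742 0.2046 0.13  ] [0.5636 0.206  0.102 ]
[0.5735998  0.20341015 0.19033553]
xyz [-0.0018 -0.0023  0.1052] rot [ 0.0021 -0.0015 -0.0001] t 2.45
```

View pics/w2.png

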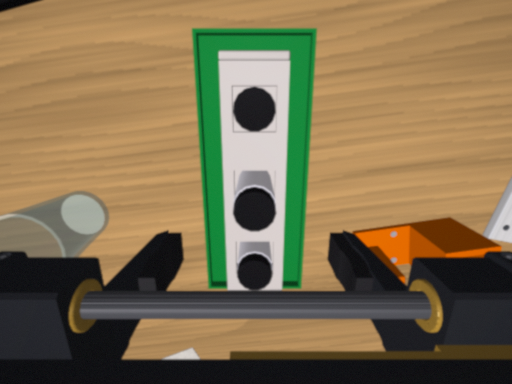

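The cap of the tall tube is at (254,209), which is (0.574, 0.2045), within 1 mm of the tool axis.

Request:
{"name": "carry_out", "arguments": {
  "plan": [
    {"xyz":[0,-0.001,0.035],"rot":[0.002,-0.001,0],"grip":0},
    {"xyz":[0,-0.001,0.07],"rot":[0.002,-0.001,0],"grip":0},
    {"xyz":[0,-0.001,0.095],"rot":[0.002,-0.001,0],"grip":0},
    {"xyz":[0,-0.001,0.104],"rot":[0.002,-0.001,0],"grip":0},
    {"xyz":[0,-0.001,0.104],"rot":[0.002,-0.001,0],"grip":120},
    {"xyz":[0,-0.001,0.104],"rot":[0.002,-0.001,0],"grip":255},
    {"xyz":[0,-0.001,0.104],"rot":[0.002,-0.001,0],"grip":255},
    {"xyz":[0,-0.001,0.104],"rot":[0.002,-0.001,0],"grip":255}
  ],
  "squeeze": 15
}}

```text
clock: 3.12
tool_pos: [0.575, 0.2073, 0.0886]
eef_rot: [0.998, -0.063, 0.001, -0.002]
contact_force: [1.0, 0.1, 0.1]
opening: 0.719
finger_force: 0.0
```

Request:
{"name": "carry_out", "arguments": {
  "plan": [
    {"xyz":[0,0,0],"rot":[0,0,0],"grip":255},
    {"xyz":[0,0,0],"rot":[0,0,0],"grip":255},
    {"xyz":[0,0,0],"rot":[0,0,0],"grip":255},
    {"xyz":[0,0,0],"rot":[0,0,0],"grip":255}
  ],
  "squeeze": 15
}}

```text
clock: 3.45
tool_pos: [0.5735, 0.2073, 0.0868]
eef_rot: [0.998, -0.062, -0.0, -0.001]
contact_force: [0.2, -0.4, 1.6]
opening: 0.427
finger_force: 14.9
```

```bash
python3 -c "
from h import *
s=r.get_state();print(s['tool_pos'],s['opening'],s['finger_force'])
go(.5646,-.2191,.24,-33)"
```

```text
[0.57353111 0.20726824 0.08679604] 0.4274919750351786 14.944686040276594
xyz [ 0.0442  0.4238 -0.1541] rot [-0.0018  0.001   0.451 ] t 3.45
```

Request:
{"name": "carry_out", "arguments": {
  "plan": [
    {"xyz":[0,0,-0.02],"rot":[0,0,0],"grip":255},
    {"xyz":[0,0,-0.05],"rot":[0,0,0],"grip":255},
    {"xyz":[0,0,-0.09],"rot":[0,0,0],"grip":255},
    {"xyz":[0,0,-0.13],"rot":[0,0,0],"grip":255},
    {"xyz":[0.012,0.025,-0.15],"rot":[0,0,0.05],"grip":255},
    {"xyz":[0.012,0.065,-0.154],"rot":[0,0,0.1],"grip":255},
    {"xyz":[0.018,0.105,-0.154],"rot":[0,0,0.2],"grip":255},
    {"xyz":[0.023,0.145,-0.154],"rot":[0,0,0.3],"grip":255}
  ]
}}

```text
clock: 4.12
tool_pos: [0.5782, 0.059, 0.241]
eef_rot: [0.977, -0.213, 0.0, -0.001]
contact_force: [0.7, -0.8, -0.9]
opening: 0.425
finger_force: 14.9
```

```bash
python3 -c "
from h import *
s=r.get_state();print(s['tool_pos'],s['opening'],s['finger_force'])
go(.5646,-.2191,.24,-33)"
```

```text
[0.57816083 0.05900291 0.2409665 ] 0.4246854176986064 14.859471756213622
xyz [0.1032 0.2586 0.0003] rot [-0.0024  0.0006  0.1474] t 4.12
```

Request:
{"name": "carry_out", "arguments": {
  "plan": [
    {"xyz":[0.014,0.035,0],"rot":[0,0,0.05],"grip":255},
    {"xyz":[0.028,0.07,0],"rot":[0,0,0.1],"grip":255},
    {"xyz":[0.043,0.108,0],"rot":[0,0,0.147],"grip":255},
    {"xyz":[0.058,0.145,0],"rot":[0,0,0.147],"grip":255},
    {"xyz":[0.073,0.183,0],"rot":[0,0,0.147],"grip":255},
    {"xyz":[0.088,0.22,0],"rot":[0,0,0.147],"grip":255},
    {"xyz":[0.098,0.245,0],"rot":[0,0,0.147],"grip":255},
    {"xyz":[0.103,0.259,0],"rot":[0,0,0.147],"grip":255}
  ]
}}

```text
clock: 4.78
tool_pos: [0.5637, -0.2239, 0.2395]
eef_rot: [0.958, -0.285, -0.001, 0.001]
contact_force: [-0.8, -1.1, -0.6]
opening: 0.423
finger_force: 14.9
```

Request:
{"name": "carry_out", "arguments": {
  "plan": [
    {"xyz":[0,0,0],"rot":[0,0,0],"grip":255},
    {"xyz":[0,0,0],"rot":[0,0,0],"grip":255},
    {"xyz":[0,0,0],"rot":[0,0,0],"grip":255}
  ]
}}

```text
clock: 5.03
tool_pos: [0.5655, -0.2159, 0.2393]
eef_rot: [0.96, -0.281, -0.001, -0.002]
contact_force: [1.3, -0.1, -1.8]
opening: 0.424
finger_force: 14.9
```

```bash
python3 - <<'E'
from h import *
s=r.get_state();w=r.snapshot("wrist");C=cam("wrist",s);np.save("w3.npy",w);np.save("s3.npy",np.r_[s["tool_pos"],s["eef_rot"]])
o=cv2.resize(w[0:280,130:390],None,fx=2.1,fy=2.1,interpolation=2);cv2.imwrite("pics/w3.png",o[...,::-1])
print(s["tool_pos"],s["opening"],s["finger_force"])
u=lambda p:((p-np.array([130,0]))*2.1).round(1)
z=s["tool_pos"][2]
M=C[1];ax=R.from_quat(s["eef_rot"]).as_matrix()
for k in(.043,0,-.076):print("tool axis point at tcp z",k,u(proj(C,s["tool_pos"]-ax[:,2]*k)))
print("expected pocket",u(proj(C,[.5646,-.2191,.092])))
go(.5646,-.2191,.2,-33)
E
```

```text
[ 0.56550377 -0.21594342  0.23934045] 0.42449884294253154 14.862472029057017
tool axis point at tcp z 0.043 [263.7 613.5]
tool axis point at tcp z 0 [263.4 515.4]
tool axis point at tcp z -0.076 [263.1 425.8]
expected pocket [269.7 378.2]
xyz [0.0011 0.0037 0.0394] rot [-0.0028  0.003   0.007 ] t 5.08
```

View pics/w3.png

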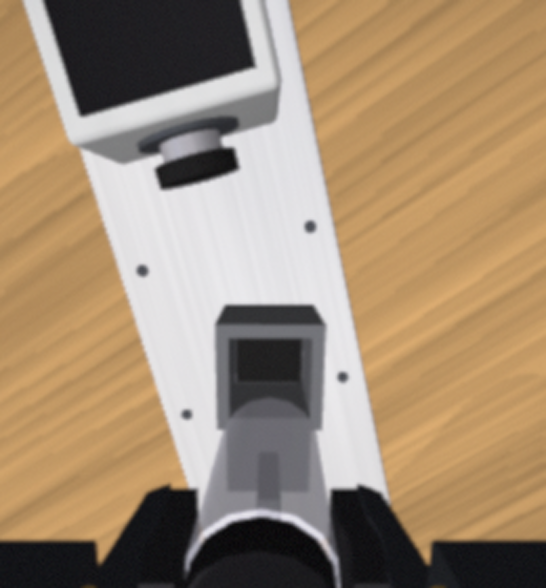

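The block top spans x 218–325 and y 325–430, so the pocket centre is about (271,377), which matches my estimate of (270,378). The tube's lower end at (269,425) lies about 2 mm to tool +y of the tool axis, so it tilts slightly. I'll correct for that and lower in steps, watching the force.

Request:
{"name": "carry_out", "arguments": {
  "plan": [
    {"xyz":[0.001,0.002,0.01],"rot":[0.013,0.003,0.007],"grip":255},
    {"xyz":[0.001,0.0025,0.03],"rot":[0.013,0.003,0.007],"grip":255},
    {"xyz":[0.001,0.0025,0.045],"rot":[0.013,0.003,0.007],"grip":255},
    {"xyz":[0.001,0.0025,0.055],"rot":[0.013,0.003,0.007],"grip":255},
    {"xyz":[0.001,0.0025,0.062],"rot":[0.013,0.003,0.007],"grip":255},
    {"xyz":[0.001,0.0025,0.064],"rot":[0.013,0.003,0.007],"grip":255},
    {"xyz":[0.001,0.0025,0.064],"rot":[0.013,0.003,0.007],"grip":255},
    {"xyz":[0.001,0.0025,0.064],"rot":[0.013,0.003,0.007],"grip":255}
  ]
}}

```text
clock: 5.75
tool_pos: [0.5653, -0.2206, 0.1762]
eef_rot: [0.958, -0.285, 0.003, -0.007]
contact_force: [0.5, -0.3, -1.8]
opening: 0.432
finger_force: 14.9
```

```bash
python3 - <<'E'
from h import *
s=r.get_state();w=r.snapshot("wrist");C=cam("wrist",s)
o=cv2.resize(w[60:280,150:370],None,fx=2.7,fy=2.7,interpolation=2);cv2.imwrite("pics/w4.png",o[...,::-1])
u=lambda p:((p-np.array([150,60]))*2.7).round(1)
print(s["tool_pos"],s["contact_force"],u(proj(C,[.5646,-.2191,.092])),u(proj(C,s["tool_pos"]+[0,0,-.076])))
go(.5646,-.2191,.099,-33)
E
```

```text
[ 0.56526904 -0.22061928  0.17622784] [ 0.50559127 -0.25357652 -1.83457739] [285.2 381.6] [287.7 386. ]
xyz [-0.0017  0.0002  0.0774] rot [-0.0148 -0.0028 -0.003 ] t 5.8
```

View pics/w4.png

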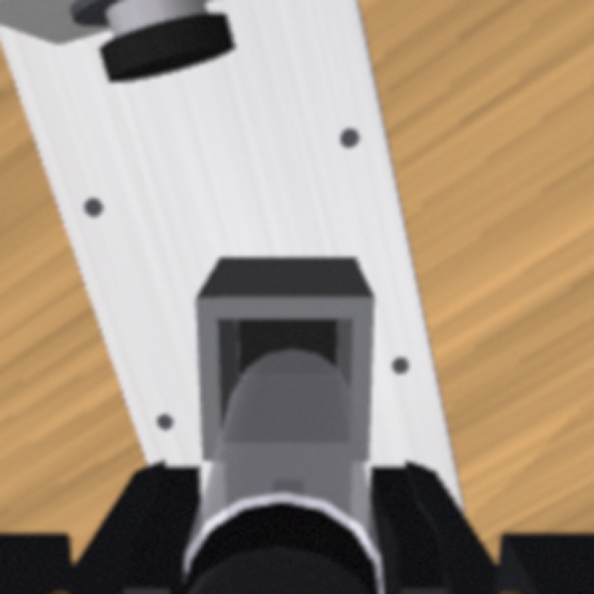

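The pocket opening spans x 218–353 (centre 286) and the tube's lower end is centred at about 291, roughly 1.5–2 mm toward +y. I'll correct that and lower.

Request:
{"name": "carry_out", "arguments": {
  "plan": [
    {"xyz":[-0.001,-0.001,0.002],"rot":[0.01,-0.001,0],"grip":255},
    {"xyz":[-0.001,-0.001,0.01],"rot":[0.01,-0.001,0],"grip":255},
    {"xyz":[-0.001,-0.001,0.018],"rot":[0.01,-0.001,0],"grip":255},
    {"xyz":[-0.001,-0.001,0.025],"rot":[0.01,-0.001,0],"grip":255},
    {"xyz":[-0.001,-0.001,0.032],"rot":[0.01,-0.001,0],"grip":255},
    {"xyz":[-0.001,-0.001,0.038],"rot":[0.01,-0.001,0],"grip":255},
    {"xyz":[-0.001,-0.001,0.04],"rot":[0.01,-0.001,0],"grip":255},
    {"xyz":[-0.001,-0.001,0.04],"rot":[0.01,-0.001,0],"grip":255}
  ]
}}

```text
clock: 6.47
tool_pos: [0.5643, -0.2187, 0.1347]
eef_rot: [0.958, -0.285, 0.003, -0.012]
contact_force: [0.0, 1.1, -0.8]
opening: 0.423
finger_force: 14.9
```

Request:
{"name": "carry_out", "arguments": {
  "plan": [
    {"xyz":[0,0,0.007],"rot":[0,0,0],"grip":255},
    {"xyz":[0,0,0.014],"rot":[0,0,0],"grip":255},
    {"xyz":[0,0,0.02],"rot":[0,0,0],"grip":255},
    {"xyz":[0,0,0.026],"rot":[0,0,0],"grip":255},
    {"xyz":[0,0,0.03],"rot":[0,0,0],"grip":255},
    {"xyz":[0,0,0.033],"rot":[0,0,0],"grip":255},
    {"xyz":[0,0,0.034],"rot":[0,0,0],"grip":255},
    {"xyz":[0,0,0.034],"rot":[0,0,0],"grip":255}
  ]
}}

```text
clock: 7.13
tool_pos: [0.5651, -0.2182, 0.1014]
eef_rot: [0.958, -0.286, 0.003, -0.012]
contact_force: [-0.7, -0.2, -1.4]
opening: 0.423
finger_force: 14.9
```

```bash
python3 -c "
from h import *
go(.5646,-.2191,.097,-33);print(r.get_state()['contact_force'])"
```

```text
xyz [0.0001 0.0011 0.0044] rot [-0.0242  0.0001 -0.0032] t 7.13
[-0.69908264 -0.24827493 -1.36221205]
```

Request:
{"name": "carry_out", "arguments": {
  "plan": [
    {"xyz":[0,0,0.001],"rot":[0,0,0],"grip":255},
    {"xyz":[0,0,0.002],"rot":[0,0,0],"grip":255},
    {"xyz":[0,0,0.003],"rot":[0,0,0],"grip":255},
    {"xyz":[0,0,0.003],"rot":[0,0,0],"grip":255},
    {"xyz":[0,0,0.003],"rot":[0,0,0],"grip":255}
  ]
}}

```text
clock: 7.55
tool_pos: [0.5653, -0.2182, 0.0987]
eef_rot: [0.958, -0.286, 0.004, -0.012]
contact_force: [-0.2, 0.1, -1.0]
opening: 0.424
finger_force: 14.9
```

Request:
{"name": "carry_out", "arguments": {
  "plan": [
    {"xyz":[0,0,0.0007],"rot":[0,0,0],"grip":255},
    {"xyz":[0,0,0.0015],"rot":[0,0,0],"grip":255},
    {"xyz":[0,0,0.0015],"rot":[0,0,0],"grip":255},
    {"xyz":[0,0,0.0015],"rot":[0,0,0],"grip":255}
  ]
}}

```text
clock: 7.88
tool_pos: [0.5652, -0.2181, 0.0971]
eef_rot: [0.958, -0.286, 0.004, -0.012]
contact_force: [-0.3, -0.3, -1.7]
opening: 0.424
finger_force: 14.9
```

Request:
{"name": "carry_out", "arguments": {
  "plan": [
    {"xyz":[0,0,0.0005],"rot":[0,0,0],"grip":255},
    {"xyz":[0,0,0.001],"rot":[0,0,0],"grip":255},
    {"xyz":[0,0,0.001],"rot":[0,0,0],"grip":255},
    {"xyz":[0,0,0.001],"rot":[0,0,0],"grip":255}
  ]
}}

```text
clock: 8.22
tool_pos: [0.5657, -0.2184, 0.0967]
eef_rot: [0.958, -0.286, 0.004, -0.012]
contact_force: [-0.5, -0.1, 4.0]
opening: 0.432
finger_force: 14.8
```

```bash
python3 -c "
from h import *
print(r.get_state()['contact_force'],r.get_state()['tool_pos'])"
```

```text
[-0.4730163  -0.09878781  4.04531014] [ 0.56566719 -0.21839742  0.09668351]
```

The tube reached the pocket floor at the expected height, with a light 5 N contact. Now I'll release and lift.

Request:
{"name": "carry_out", "arguments": {
  "plan": [
    {"xyz":[0,0,0],"rot":[0,0,0],"grip":100},
    {"xyz":[0,0,0],"rot":[0,0,0],"grip":50},
    {"xyz":[0,0,0],"rot":[0,0,0],"grip":0},
    {"xyz":[0,0,0],"rot":[0,0,0],"grip":0},
    {"xyz":[0,0,0],"rot":[0,0,0],"grip":0},
    {"xyz":[0,0,-0.01],"rot":[0,0,0],"grip":0},
    {"xyz":[0,0,-0.04],"rot":[0,0,0],"grip":0},
    {"xyz":[0,0,-0.08],"rot":[0,0,0],"grip":0}
  ]
}}

```text
clock: 8.88
tool_pos: [0.5621, -0.2188, 0.1749]
eef_rot: [0.958, -0.285, 0.0, -0.012]
contact_force: [0.7, 0.5, 0.7]
opening: 0.992
finger_force: 0.0
```

```bash
python3 -c "
from h import *
go(.4939,-.1723,.2,-33)"
```

```text
xyz [-0.0827 -0.0021 -0.0245] rot [-0.0229  0.0062 -0.003 ] t 8.88
```

Request:
{"name": "carry_out", "arguments": {
  "plan": [
    {"xyz":[-0.02,0,-0.025],"rot":[-0.023,0.003,0],"grip":0},
    {"xyz":[-0.055,-0.001,-0.025],"rot":[-0.023,0.003,0],"grip":0},
    {"xyz":[-0.083,-0.002,-0.025],"rot":[-0.023,0.003,0],"grip":0},
    {"xyz":[-0.083,-0.002,-0.025],"rot":[-0.023,0.003,0],"grip":0},
    {"xyz":[-0.083,-0.002,-0.025],"rot":[-0.023,0.003,0],"grip":0}
  ]
}}

```text
clock: 9.3
tool_pos: [0.4947, -0.1723, 0.2021]
eef_rot: [0.959, -0.285, 0.002, -0.0]
contact_force: [1.0, -0.1, 0.6]
opening: 1.001
finger_force: 0.0
```

```bash
python3 - <<'E'
from h import *
s=r.get_state();w=r.snapshot("wrist");C=cam("wrist",s)
o=cv2.resize(w[60:280,130:390],None,fx=2.7,fy=2.7,interpolation=2);cv2.imwrite("pics/w5.png",o[...,::-1])
u=lambda p:((p-np.array([130,60]))*2.7).round(1)
print(s["tool_pos"],u(proj(C,[.4939,-.1723,.092])),"tool axis z.092",u(proj(C,[*s["tool_pos"][:2],.092])),"cap exp",u(proj(C,[.5646,-.2191,.14])))
go(.4939,-.1723,.043,-33)
E
```

```text
[ 0.49465192 -0.17227276  0.20209899] [339.8 356.5] tool axis z.092 [338.6 354.9] cap exp [342.1 107.3]
xyz [-0.0031  0.0007  0.159 ] rot [-0.0018 -0.0049 -0.0029] t 9.35
```

View pics/w5.png

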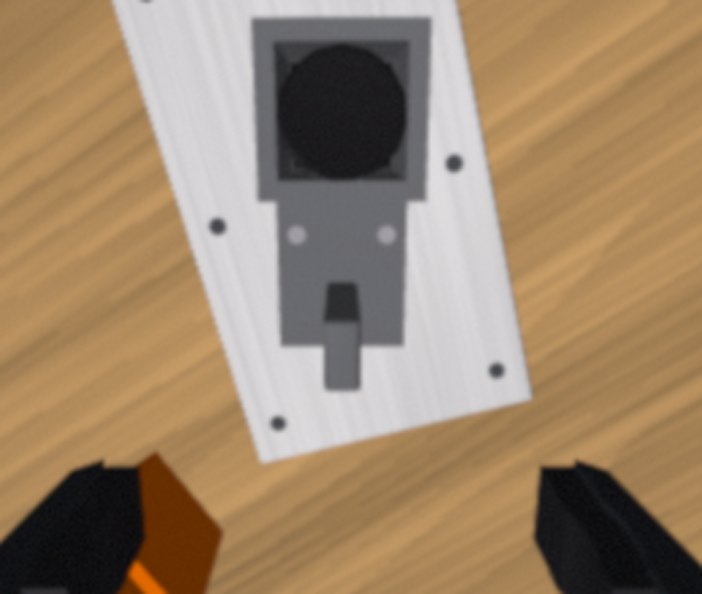

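The tube stands centred in the pocket, with its cap at (342,110). The post top is centred at (342,356), right on the tool axis. The orange look-alike sits near the left finger, so I'll check its clearance.

```bash
python3 - <<'E'
from h import *
b=np.load("top.npy");T=cam("top");h=cv2.cvtColor(b,cv2.COLOR_RGB2HSV)
m=((h[...,0]<12)&(h[...,1]>190)&(h[...,2]>120)).astype(np.uint8)
k=np.zeros_like(m);k[200:235,220:270]=m[200:235,220:270];x,y,w,hh=cv2.boundingRect(k)
for z in(0,.08):print(plane(T,(x+w,y),z)[:2].round(3),plane(T,(x+w,y+hh),z)[:2].round(3),plane(T,(x,y),z)[:2].round(3))
E
```

```text
[ 0.453 -0.003] [ 0.45  -0.003] [0.453 0.001]
[ 0.449 -0.004] [ 0.446 -0.004] [ 0.449 -0.   ]
```

The look-alike's near edge is at about y = -0.055, roughly 60 mm from the finger, so there is no conflict. I'll descend with the fingers partly closed and grip the post.

Request:
{"name": "carry_out", "arguments": {
  "plan": [
    {"xyz":[-0.001,0.001,0.04],"rot":[-0.002,-0.005,-0.003],"grip":100},
    {"xyz":[-0.002,0.001,0.08],"rot":[-0.002,-0.005,-0.003],"grip":100},
    {"xyz":[-0.002,0.001,0.11],"rot":[-0.002,-0.005,-0.003],"grip":100},
    {"xyz":[-0.002,0.001,0.135],"rot":[-0.002,-0.005,-0.003],"grip":100},
    {"xyz":[-0.002,0.001,0.15],"rot":[-0.002,-0.005,-0.003],"grip":100},
    {"xyz":[-0.002,0.001,0.154],"rot":[-0.002,-0.005,-0.003],"grip":100},
    {"xyz":[-0.002,0.001,0.154],"rot":[-0.002,-0.005,-0.003],"grip":160},
    {"xyz":[-0.002,0.001,0.154],"rot":[-0.002,-0.005,-0.003],"grip":200}
  ],
  "squeeze": 10
}}

```text
clock: 10.02
tool_pos: [0.4949, -0.1737, 0.0475]
eef_rot: [0.959, -0.284, -0.0, 0.0]
contact_force: [-0.2, -0.2, -0.2]
opening: 0.485
finger_force: 0.0
```

Request:
{"name": "carry_out", "arguments": {
  "plan": [
    {"xyz":[0,0,0],"rot":[0,0,0],"grip":255},
    {"xyz":[0,0,0],"rot":[0,0,0],"grip":255},
    {"xyz":[0,0,0],"rot":[0,0,0],"grip":255},
    {"xyz":[0,0,0],"rot":[0,0,0],"grip":255},
    {"xyz":[0,0,0],"rot":[0,0,0],"grip":255},
    {"xyz":[0,0,0],"rot":[0,0,0],"grip":255}
  ],
  "squeeze": 40
}}

```text
clock: 10.52
tool_pos: [0.4942, -0.1731, 0.0478]
eef_rot: [0.959, -0.284, -0.0, 0.0]
contact_force: [0.3, 0.1, 6.4]
opening: 0.157
finger_force: 40.0
```

```bash
python3 - <<'E'
from h import *
s=r.get_state();print(s["tool_pos"],s["opening"],s["finger_force"],s["contact_force"],s["moment"])
print(R.from_quat(s["eef_rot"]).as_matrix().round(4))
c0=np.array([.5871,-.2148]);y=np.radians(-18.6);d=np.array([np.cos(y),np.sin(y)]);
for xo in(.045,.060,.070):
    p=c0+d*(xo-.085);go(*p,s["tool_pos"][2],-18.6)
E
```

```text
[ 0.49419239 -0.17307872  0.04779228] 0.15685690456332035 40.00025133602321 [0.34830169 0.11783125 6.38552606] [0.156501   0.06723221 0.03206091]
[[ 8.386e-01 -5.447e-01 -7.000e-04]
 [-5.447e-01 -8.386e-01  1.000e-04]
 [-7.000e-04  3.000e-04 -1.000e+00]]
xyz [ 0.0619 -0.0057 -0.    ] rot [ 0.0003  0.0007 -0.2514] t 10.52
xyz [ 0.0764 -0.0094 -0.0001] rot [ 0.0003  0.0007 -0.2514] t 10.52
xyz [ 0.0861 -0.0119 -0.0001] rot [ 0.0003  0.0007 -0.2514] t 10.52
```

Request:
{"name": "carry_out", "arguments": {
  "plan": [
    {"xyz":[0.006,-0.001,0],"rot":[0,0,-0.03],"grip":255},
    {"xyz":[0.014,-0.0015,0],"rot":[0,0,-0.065],"grip":255},
    {"xyz":[0.022,-0.002,0],"rot":[0,0,-0.1],"grip":255},
    {"xyz":[0.031,-0.003,0],"rot":[0,0,-0.14],"grip":255},
    {"xyz":[0.041,-0.004,0],"rot":[0,0,-0.18],"grip":255},
    {"xyz":[0.051,-0.005,0],"rot":[0,0,-0.22],"grip":255},
    {"xyz":[0.059,-0.0055,0],"rot":[0,0,-0.245],"grip":255},
    {"xyz":[0.062,-0.006,0],"rot":[0,0,-0.2514],"grip":255}
  ]
}}

```text
clock: 11.18
tool_pos: [0.5443, -0.2011, 0.0477]
eef_rot: [0.987, -0.162, -0.006, -0.0]
contact_force: [-14.7, 4.8, 21.2]
opening: 0.154
finger_force: 40.0
```

Request:
{"name": "carry_out", "arguments": {
  "plan": [
    {"xyz":[0,0,0],"rot":[0,0,0],"grip":255},
    {"xyz":[0,0,0],"rot":[0,0,0],"grip":255},
    {"xyz":[0,0,0],"rot":[0,0,0],"grip":255}
  ]
}}

```text
clock: 11.43
tool_pos: [0.5443, -0.2011, 0.0477]
eef_rot: [0.987, -0.162, -0.005, -0.0]
contact_force: [-9.1, 2.6, 14.6]
opening: 0.157
finger_force: 40.0
```

```bash
cat > c.py <<'E'
from h import *
import sys
s=r.get_state();y=np.radians(-18.6);d=np.array([np.cos(y),np.sin(y)]);n=np.array([-d[1],d[0]]);c0=np.array([.5871,-.2148])
p=np.array(s["tool_pos"][:2])-c0;f=np.array(s["contact_force"])
x=R.from_quat(s["eef_rot"]).as_matrix()[:2,0]
print("TCP+.085 plate x",(d@p+.085).round(4),"y",(n@p).round(4),"yaw",np.degrees(np.arctan2(x[1],x[0])).round(2),"F along",(d@f[:2]).round(2),"lat",(n@f[:2]).round(2),"z",f[2].round(2),"grip",s["finger_force"],"M",np.round(s["moment"],2))
E
cat > k.py <<'E'
from h import *
s=r.get_state();w=r.snapshot("wrist");C=cam("wrist",s)
y=np.radians(-18.6);d=np.array([np.cos(y),np.sin(y)]);n=np.array([-d[1],d[0]]);c0=np.array([.5871,-.2148])
e=lambda a,b,z:proj(C,[*(c0+d*a+n*b),z]).round(1)
o=cv2.resize(w[0:240,110:410],None,fx=2.5,fy=2.5,interpolation=2)
g=s["tool_pos"][:2]@d-c0@d+.085
pts={"plate L":(e(-.1,.07,.012),e(.05,.07,.012)),"plate R":(e(-.1,-.07,.012),e(.05,-.07,.012)),"block top":(e(g+.029,.029,.092),e(g+.029,-.029,.092),e(g-.029,-.029,.092),e(g-.029,.029,.092))}
for k,v in pts.items():print(k,[((q-[110,0])*2.5).round(0).tolist() for q in v])
cv2.imwrite("pics/w6.png",o[...,::-1]);np.save("w6.npy",w);np.save("s6.npy",np.r_[s["tool_pos"],s["eef_rot"]])
E
python3 c.py; python3 k.py
```

```text
TCP+.085 plate x 0.0401 y -0.0007 yaw -18.67 F along -9.46 lat -0.41 z 14.64 grip 39.98960071709007 M [ 0.52  1.64 -0.05]
plate L [[140.0, 713.0], [75.0, 198.0]]
plate R [[584.0, 712.0], [646.0, 197.0]]
block top [[125.0, -24.0], [592.0, -25.0], [552.0, 430.0], [169.0, 431.0]]
```

View pics/w6.png

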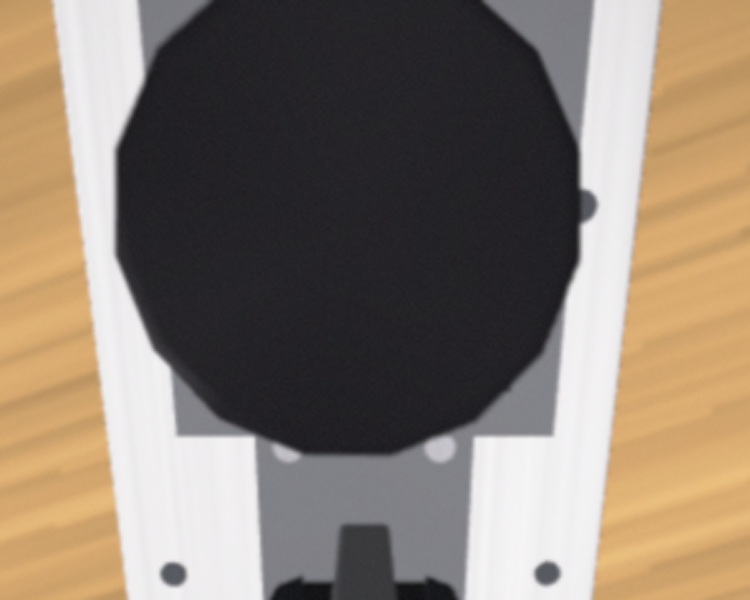

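The picture shows the block's back edge level at row 435, from x 177 to 553, and the plate edges symmetric about x of about 359. So the holder is square and sits about 1 mm toward tool +y. The arm is pressing down with 15 N, which adds friction, so I'll relieve that and correct y.

Request:
{"name": "carry_out", "arguments": {
  "plan": [
    {"xyz":[0,-0.0005,-0.001],"rot":[0,0,0],"grip":255},
    {"xyz":[0.001,-0.001,-0.002],"rot":[0,0,0],"grip":255},
    {"xyz":[0.002,-0.0012,-0.002],"rot":[0,0,0],"grip":255},
    {"xyz":[0.003,-0.0015,-0.002],"rot":[0,0,0],"grip":255},
    {"xyz":[0.003,-0.0015,-0.002],"rot":[0,0,0],"grip":255},
    {"xyz":[0.003,-0.0015,-0.002],"rot":[0,0,0],"grip":255}
  ]
}}

```text
clock: 11.98
tool_pos: [0.5524, -0.2011, 0.0485]
eef_rot: [0.987, -0.162, -0.001, -0.0]
contact_force: [-0.7, -0.4, -5.6]
opening: 0.156
finger_force: 40.0
```

```bash
python3 c.py
```

```text
TCP+.085 plate x 0.0477 y 0.0019 yaw -18.6 F along -0.53 lat -0.64 z -5.56 grip 39.992941562086344 M [ 0.21  0.3  -0.06]
```

Request:
{"name": "carry_out", "arguments": {
  "plan": [
    {"xyz":[0,0.001,0.0003],"rot":[0,0,0],"grip":255},
    {"xyz":[0.001,0.001,0.0007],"rot":[0,0,0],"grip":255},
    {"xyz":[0.003,0.001,0.0007],"rot":[0,0,0],"grip":255},
    {"xyz":[0.005,0.001,0.0007],"rot":[0,0,0],"grip":255},
    {"xyz":[0.005,0.001,0.0007],"rot":[0,0,0],"grip":255},
    {"xyz":[0.005,0.001,0.0007],"rot":[0,0,0],"grip":255}
  ]
}}

```text
clock: 12.48
tool_pos: [0.5571, -0.2038, 0.0484]
eef_rot: [0.987, -0.162, -0.001, -0.0]
contact_force: [-0.2, -0.4, -4.9]
opening: 0.153
finger_force: 40.0
```

```bash
python3 c.py;python3 - <<'E'
from h import *
# lateral measure: plate edges vs block back corners
s=r.get_state();w=r.snapshot("wrist");np.save("w7.npy",w)
g=w.astype(int);sat=g.max(2)-g.min(2);wm=(g.min(2)>165)&(sat<30);C=cam("wrist",s)
y=np.radians(-18.6);d=np.array([np.cos(y),np.sin(y)]);n=np.array([-d[1],d[0]]);c0=np.array([.5871,-.2148])
for row in(190,200,210,225,232):
    x=np.where(wm[row,110:410])[0]+110
    gp=np.where(np.diff(x)>20)[0]
    if len(gp)!=1: print(row,"gaps",len(gp));continue
    a,b,c,e=x[0]-.5,x[gp[0]]+.5,x[gp[0]+1]-.5,x[-1]+.5
    q=lambda u,z:n@(plane(C,(u,row),z)[:2]-c0)
    print(row,"plate",[round(q(u,.012),4) for u in(a,e)],"flange",[round(q(u,.02),4) for u in(b,c)])
E
```

```text
TCP+.085 plate x 0.0531 y 0.0008 yaw -18.61 F along -0.06 lat -0.5 z -4.88 grip 39.99270234256983 M [ 0.15  0.25 -0.02]
190 plate [np.float64(0.0695), np.float64(-0.0678)] flange [np.float64(0.0297), np.float64(-0.0272)]
200 plate [np.float64(0.0696), np.float64(-0.0679)] flange [np.float64(0.0294), np.float64(-0.0276)]
210 plate [np.float64(0.0697), np.float64(-0.068)] flange [np.float64(0.0297), np.float64(-0.0272)]
225 plate [np.float64(0.0696), np.float64(-0.0678)] flange [np.float64(0.0296), np.float64(-0.027)]
232 plate [np.float64(0.0694), np.float64(-0.0677)] flange [np.float64(0.0298), np.float64(-0.0273)]
```

Request:
{"name": "carry_out", "arguments": {
  "plan": [
    {"xyz":[0,0,0.0004],"rot":[0,0,0],"grip":255},
    {"xyz":[0,0,0.0008],"rot":[0,0,0],"grip":255},
    {"xyz":[0,0,0.0008],"rot":[0,0,0],"grip":255},
    {"xyz":[0,0,0.0008],"rot":[0,0,0],"grip":255}
  ]
}}

```text
clock: 12.87
tool_pos: [0.5568, -0.2038, 0.0478]
eef_rot: [0.987, -0.162, -0.001, -0.0]
contact_force: [-0.5, 0.3, -1.9]
opening: 0.156
finger_force: 40.0
```

```bash
python3 c.py
```

```text
TCP+.085 plate x 0.0528 y 0.0008 yaw -18.61 F along -0.59 lat 0.07 z -1.9 grip 39.99377170577645 M [ 0.24  0.59 -0.03]
```

Request:
{"name": "carry_out", "arguments": {
  "plan": [
    {"xyz":[0.001,0,0.0003],"rot":[0,0,0],"grip":255},
    {"xyz":[0.002,0,0.0003],"rot":[0,0,0],"grip":255},
    {"xyz":[0.003,0,0.0003],"rot":[0,0,0],"grip":255},
    {"xyz":[0.004,0,0.0003],"rot":[0,0,0],"grip":255},
    {"xyz":[0.005,0,0.0003],"rot":[0,0,0],"grip":255},
    {"xyz":[0.005,0,0.0003],"rot":[0,0,0],"grip":255},
    {"xyz":[0.005,0,0.0003],"rot":[0,0,0],"grip":255}
  ]
}}

```text
clock: 13.45
tool_pos: [0.5589, -0.2046, 0.0478]
eef_rot: [0.987, -0.162, -0.004, -0.0]
contact_force: [-6.7, 1.6, 6.6]
opening: 0.155
finger_force: 40.0
```

```bash
python3 c.py
```

```text
TCP+.085 plate x 0.0551 y 0.0006 yaw -18.61 F along -6.87 lat -0.58 z 6.64 grip 39.9949353095144 M [ 0.61  1.51 -0.02]
```

Request:
{"name": "carry_out", "arguments": {
  "plan": [
    {"xyz":[0.001,0,0],"rot":[0,0,0],"grip":255},
    {"xyz":[0.002,0,0],"rot":[0,0,0],"grip":255},
    {"xyz":[0.003,0,0],"rot":[0,0,0],"grip":255},
    {"xyz":[0.004,0,0],"rot":[0,0,0],"grip":255},
    {"xyz":[0.004,0,0],"rot":[0,0,0],"grip":255},
    {"xyz":[0.004,0,0],"rot":[0,0,0],"grip":255}
  ]
}}

```text
clock: 13.95
tool_pos: [0.5625, -0.2059, 0.0478]
eef_rot: [0.987, -0.162, -0.004, -0.0]
contact_force: [-7.3, 3.2, 8.7]
opening: 0.159
finger_force: 40.0
```

```bash
python3 c.py
```

```text
TCP+.085 plate x 0.0589 y 0.0006 yaw -18.62 F along -7.94 lat 0.68 z 8.74 grip 39.99400869011879 M [ 0.56  1.57 -0.  ]
```

Request:
{"name": "carry_out", "arguments": {
  "plan": [
    {"xyz":[0,0,-0.0005],"rot":[0,0,0],"grip":255},
    {"xyz":[0.001,0,-0.0005],"rot":[0,0,0],"grip":255},
    {"xyz":[0.002,0,-0.0005],"rot":[0,0,0],"grip":255},
    {"xyz":[0.003,0,-0.0005],"rot":[0,0,0],"grip":255},
    {"xyz":[0.003,0,-0.0005],"rot":[0,0,0],"grip":255},
    {"xyz":[0.003,0,-0.0005],"rot":[0,0,0],"grip":255}
  ]
}}

```text
clock: 14.45
tool_pos: [0.5639, -0.2066, 0.0478]
eef_rot: [0.987, -0.162, -0.005, -0.0]
contact_force: [-10.3, 4.0, 8.0]
opening: 0.156
finger_force: 40.0
```

```bash
python3 c.py
```

```text
TCP+.085 plate x 0.0604 y 0.0004 yaw -18.62 F along -11.06 lat 0.51 z 8.0 grip 39.99433712102473 M [0.73 1.82 0.02]
```

Request:
{"name": "carry_out", "arguments": {
  "plan": [
    {"xyz":[0.001,0,0],"rot":[0,0,0],"grip":255},
    {"xyz":[0.002,0,0],"rot":[0,0,0],"grip":255},
    {"xyz":[0.003,0,0],"rot":[0,0,0],"grip":255},
    {"xyz":[0.003,0,0],"rot":[0,0,0],"grip":255},
    {"xyz":[0.003,0,0],"rot":[0,0,0],"grip":255}
  ]
}}

```text
clock: 14.87
tool_pos: [0.5658, -0.2073, 0.0478]
eef_rot: [0.987, -0.162, -0.006, -0.001]
contact_force: [-12.9, 4.0, 10.5]
opening: 0.16
finger_force: 40.0
```

```bash
python3 c.py
```

```text
TCP+.085 plate x 0.0624 y 0.0003 yaw -18.62 F along -13.55 lat -0.29 z 10.52 grip 39.99585828278214 M [0.81 2.14 0.1 ]
```

```bash
cat > t.py <<'E'
from h import *
s=r.get_state();w=r.snapshot("wrist");np.save("w8.npy",w)
y=np.radians(-18.6);d=np.array([np.cos(y),np.sin(y),0]);n=np.array([-d[1],d[0],0])
z=-R.from_quat(s["eef_rot"]).as_matrix()[:,2];print("pitch nose-down",(z@d).round(4),"roll",(z@n).round(4))
for f in("w6","w7","w8"):
    g=cv2.cvtColor(np.load(f+".npy"),cv2.COLOR_RGB2GRAY).astype(float)
    out=[]
    for x0,x1 in((184,206),(306,326)):
        p=np.diff(g[160:190,x0:x1].mean(1));i=p.argmax();k=slice(max(i-2,0),i+3);out.append(round(160.5+np.average(np.arange(len(p))[k],weights=np.clip(p[k],0,None)),2))
    print(f,out)
E
python3 t.py; python3 c.py
```

```text
pitch nose-down 0.0125 roll 0.0008
w6 [np.float64(174.01), np.float64(174.0)]
w7 [np.float64(173.26), np.float64(173.51)]
w8 [np.float64(174.21), np.float64(174.19)]
TCP+.085 plate x 0.0624 y 0.0003 yaw -18.62 F along -13.91 lat -0.02 z 10.88 grip 39.995941864326596 M [0.81 2.1  0.06]
```

Request:
{"name": "carry_out", "arguments": {
  "plan": [
    {"xyz":[0,0,0],"rot":[0,0.006,0],"grip":255},
    {"xyz":[0,0,-0.0003],"rot":[0,0.012,0],"grip":255},
    {"xyz":[0,0,-0.0003],"rot":[0,0.012,0],"grip":255},
    {"xyz":[0,0,-0.0003],"rot":[0,0.012,0],"grip":255}
  ]
}}

```text
clock: 15.25
tool_pos: [0.566, -0.2073, 0.0478]
eef_rot: [0.987, -0.162, -0.0, 0.0]
contact_force: [-10.7, 3.2, 8.2]
opening: 0.157
finger_force: 40.0
```

```bash
python3 t.py; python3 c.py
```

```text
pitch nose-down 0.0003 roll 0.0008
w6 [np.float64(174.01), np.float64(174.0)]
w7 [np.float64(173.26), np.float64(173.51)]
w8 [np.float64(173.26), np.float64(173.0)]
TCP+.085 plate x 0.0627 y 0.0003 yaw -18.63 F along -10.59 lat -0.97 z 7.93 grip 39.99615964014083 M [0.97 2.51 0.02]
```

Request:
{"name": "carry_out", "arguments": {
  "plan": [
    {"xyz":[0.001,0,-0.0005],"rot":[0,0.002,0],"grip":255},
    {"xyz":[0.002,0,-0.0005],"rot":[0,0.003,0],"grip":255},
    {"xyz":[0.003,0,-0.0005],"rot":[0,0.003,0],"grip":255},
    {"xyz":[0.004,0,-0.0005],"rot":[0,0.003,0],"grip":255},
    {"xyz":[0.004,0,-0.0005],"rot":[0,0.003,0],"grip":255},
    {"xyz":[0.004,0,-0.0005],"rot":[0,0.003,0],"grip":255}
  ]
}}

```text
clock: 15.8
tool_pos: [0.568, -0.2081, 0.0478]
eef_rot: [0.987, -0.162, -0.001, 0.0]
contact_force: [-11.5, 2.9, 7.5]
opening: 0.157
finger_force: 40.0
```

```bash
python3 t.py; python3 c.py
```

```text
pitch nose-down 0.0013 roll 0.001
w6 [np.float64(174.01), np.float64(174.0)]
w7 [np.float64(173.26), np.float64(173.51)]
w8 [np.float64(173.26), np.float64(173.25)]
TCP+.085 plate x 0.0648 y 0.0003 yaw -18.63 F along -13.11 lat 0.1 z 7.43 grip 39.995931959711015 M [ 1.06  2.9  -0.04]
```

Request:
{"name": "carry_out", "arguments": {
  "plan": [
    {"xyz":[0.001,0,-0.0006],"rot":[0,0.002,0],"grip":255},
    {"xyz":[0.002,0,-0.0006],"rot":[0,0.003,0],"grip":255},
    {"xyz":[0.003,0,-0.0006],"rot":[0,0.004,0],"grip":255},
    {"xyz":[0.004,0,-0.0006],"rot":[0,0.004,0],"grip":255},
    {"xyz":[0.005,0,-0.0006],"rot":[0,0.004,0],"grip":255},
    {"xyz":[0.005,0,-0.0006],"rot":[0,0.004,0],"grip":255},
    {"xyz":[0.005,0,-0.0006],"rot":[0,0.004,0],"grip":255}
  ]
}}

```text
clock: 16.43
tool_pos: [0.5712, -0.2092, 0.0478]
eef_rot: [0.987, -0.162, -0.0, 0.0]
contact_force: [-14.5, 5.1, 6.6]
opening: 0.157
finger_force: 40.0
```

```bash
python3 t.py; python3 c.py
```

```text
pitch nose-down 0.0007 roll 0.001
w6 [np.float64(174.01), np.float64(174.0)]
w7 [np.float64(173.26), np.float64(173.51)]
w8 [np.float64(173.26), np.float64(173.2)]
TCP+.085 plate x 0.0682 y 0.0003 yaw -18.63 F along -14.39 lat -0.55 z 5.87 grip 39.99591935891658 M [1.17 3.33 0.02]
```

Request:
{"name": "carry_out", "arguments": {
  "plan": [
    {"xyz":[0.0005,0,-0.0002],"rot":[0,0.001,0],"grip":255},
    {"xyz":[0.001,0,-0.0003],"rot":[0,0.001,0],"grip":255},
    {"xyz":[0.0015,0,-0.0003],"rot":[0,0.001,0],"grip":255},
    {"xyz":[0.002,0,-0.0003],"rot":[0,0.001,0],"grip":255},
    {"xyz":[0.002,0,-0.0003],"rot":[0,0.001,0],"grip":255},
    {"xyz":[0.002,0,-0.0003],"rot":[0,0.001,0],"grip":255},
    {"xyz":[0.002,0,-0.0003],"rot":[0,0.001,0],"grip":255}
  ]
}}

```text
clock: 17.07
tool_pos: [0.5725, -0.2096, 0.0478]
eef_rot: [0.987, -0.162, -0.001, 0.0]
contact_force: [-13.6, 4.7, 5.5]
opening: 0.155
finger_force: 40.0
```

```bash
python3 t.py; python3 c.py; python3 - <<'E'
from h import *
a=r.snapshot("scene");b=r.snapshot("top")
o=np.zeros((600,800,3),np.uint8)
o[:416,:800]=cv2.resize(a[150:215,165:290],(800,416),interpolation=2)
o[420:600,:300]=cv2.resize(b[140:212,170:290],(300,180));
cv2.imwrite("pics/fin.png",o[...,::-1])
C=cam("scene");y=np.radians(-18.6);d=np.array([np.cos(y),np.sin(y)]);n=np.array([-d[1],d[0]]);c0=np.array([.5871,-.2148])
u=lambda q:((q-[165,150])*6.4).round(0)
e=lambda a,b,z:u(proj(C,[*(c0+d*a+n*b),z]))
print("housing face L bottom/top",e(.112,.05,.012),e(.112,.05,.105))
for x in (.089,.094,.099,.104,.109):print("block front L edge at",x,"bottom",e(x,.029,.012),"top",e(x,.029,.092))
E
```

```text
pitch nose-down 0.001 roll 0.001
w6 [np.float64(174.01), np.float64(174.0)]
w7 [np.float64(173.26), np.float64(173.51)]
w8 [np.float64(173.27), np.float64(173.26)]
TCP+.085 plate x 0.0696 y 0.0003 yaw -18.62 F along -14.83 lat -0.02 z 3.54 grip 39.99592898413539 M [1.21 3.32 0.05]
housing face L bottom/top [228. 305.] [214. 165.]
block front L edge at 0.089 bottom [265. 274.] top [255. 155.]
block front L edge at 0.094 bottom [256. 275.] top [245. 156.]
block front L edge at 0.099 bottom [247. 277.] top [235. 157.]
block front L edge at 0.104 bottom [238. 278.] top [226. 159.]
block front L edge at 0.109 bottom [228. 279.] top [216. 160.]
```

View pics/fin.png

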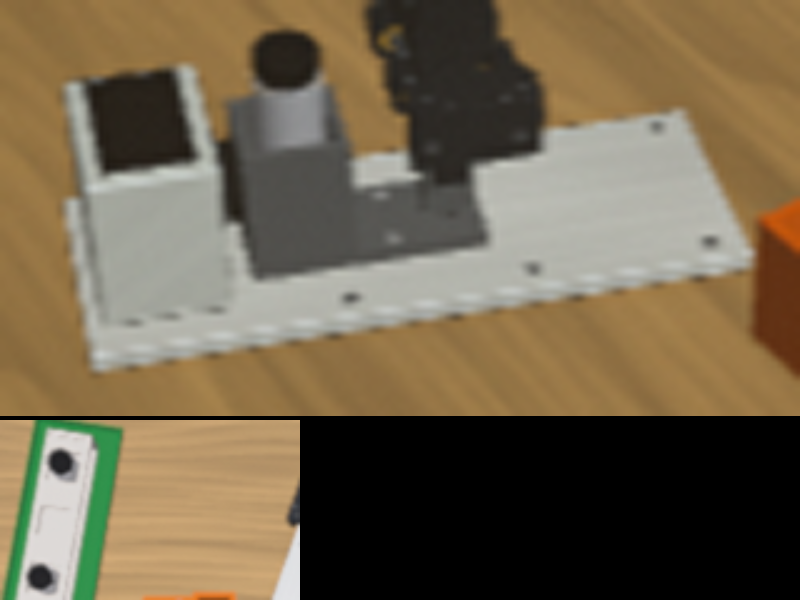

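The final view shows the tube upright in the holder and the block's front edge at (252,278)–(240,157). Measured against the housing, that puts the front face near plate x = 0.099, so the seal is pressed in about 10 mm. The two short tubes are still in the rack. I'm handing in.

```bash
python3 -c "
from plant import r
print(r.finish_job())"
```

```text
the job is handed in; nothing more can be done
None
```

The job is handed in: the tall tube stands on the floor of the holder's pocket, and the arm is still holding the holder, square and centred, against the seal with a steady push of about 14 N (friction included), which by my estimate presses it in about 10 mm, half its travel.

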